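# Shut and lock the sample lock box

## Robot

A 7-joint arm with a two-finger parallel gripper is mounted at the origin on the work surface; the furniture and walls round the work are solid. World frame = base frame: x ahead of the robot, y to its left, z up, the work surface at z = 0. Lengths are in m, angles in rad, forces in N, time in s.
With the tool pointing down it reaches from about 0.4 to 0.75 m from the base axis. Payload 19.5 kg.
Tool frame: the origin (TCP) lies between the finger pads; the fingertips stand 14 mm ahead of it and the grasp point (between the pads) lies 5 mm behind it; z points along the fingers, y is the line along which they close (so a half turn about z gives the same grasp; the last joint's range is limited). The gripper opens to 85 mm and grips with 20 to 120 N. Pads are 22 mm wide; open, the fingers measure 114 mm over their backs; the gripper's body (76 mm by 85 mm) begins 54 mm behind the grasp point. The pads swing forward as they close: fully open they stand 13 mm farther back than shut.
Start: joints at [1.165, 0.707, -0.028, 1.485, 0.022, 0.951, -0.075], TCP at [0.205, -0.537, 0.245] pointing down, gripper open.
Joint ranges: [-2.71, 2.71], [-0.32, 2.16], [-1.57, 1.52], [0, 2.45], [-1.46, 4.6], [0, 2.02], [-2.83, 2.83]. Speed limits (rad/s): [1.89, 1.89, 2.57, 2.57, 3.01, 3.01, 3.01].

## Interface

Orientations are given as a rotation vector (axis times angle).
In Python, from cell import robot gives the robot as it stands. The module is installed in compiled form; this text tells all that it offers.
- The arm moves only by the tool servo_tool, never from a script. Its arguments are lists of equal length, an entry for each row: "travel": the shift along the tool's x, y, z in mm, a list of three; "roll": the turn about the tool's z in rad. In form: {"travel": [[dx, dy, dz], ...], "roll": [roll, ...]}. A call has exactly 10 rows; each row shifts and turns the commanded pose from where the row before left it, along the tool's axes as they then stand; what a row does not reach is not made up. A row lasts 1/12 s, in which the tool goes at most 41.7 mm and 7.16 degrees, less where a joint would pass 70% of its speed; a pose out of reach is approached as far as the arm can. A call with a gripper value outside its range is refused whole. "jaw" is the finger opening in mm, from 0 to 85.4, set as the call begins (left out, the last holds). The fingers move at their own pace and stop on an object; the grip force is fixed at half the most. Time passes only in rows, so rows that do not move let the fingers close, or fill a call up. It gives the time, the measured TCP pose, the force, the opening and the grip force at its end, in the units of the state.
- robot.get_state(): the state, without advancing time (a new reading comes with each control period).
- robot.read_camera(name): name is "scene" or "side" or "wrist"; returns a dict with "frame" (420x560x3 uint8, blue, green, red), "vfov" (degrees; the focal length in pixels is half the picture's height over the tangent of half this angle, whatever the lens; pixels are square), "cx", "cy" (the principal point, pixels), "R" (3x3) and "t" (3): a world point X has camera coordinates R X + t; the wrist camera has in their place "tool_from_camera" (4x4, takes a point from camera to tool coordinates, whose origin is the TCP and whose axes are the flange's). Camera axes: x right, y down, z forward; pixel columns grow to the right and rows downward; lengths in m; the calibration is good to about 2 mm. A picture is of the moment at which its call begins: read the wrist's pose just before it. There is no depth.
- robot.finish_job(): hands the job in; it is judged then, once.
The state is a dict: "clock": time; "q": joint angles; "joint_velocities": joint speeds; "tau": joint torques, N m; "position": TCP position; "orientation": TCP orientation; "wrist_force": force on the tool from outside, world axes, zero at the start; "torque": the same for the moment, N m; "opening": finger opening in m; "gripper_force": force on a finger pad.
Only numpy, scipy, OpenCV 4.12 (cv2) and the standard library are available. Lean on these libraries where they do the work, as an engineer would, in place of code of your own. Each camera call takes 0.05 s, during which the arm holds its last target. There are 200 camera calls.

## Task

Lock up the small blue lock box: swing its lid fully shut, then swing the padlock shackle back so that its free leg stands over the hole in the hasp tab, and press it straight down until the hidden pawl clicks and the shackle stays down by itself when you let go. Press gently: how deep it clicks differs from lock to lock, so stop as soon as it is home and do not lean on it. Leave the other things on the bench where they are.

Things in the scene. Friction and masses are not known exactly. Their poses are not given: they have to be found in the camera images.
- lockbox: blue steel lock box fixed to the bench, 110 (x) x 140 (y) x 76 mm (rim); origin at the centre of its underside, z up, -x is its front, which faces the robot more or less. A brass padlock body (30 x 76 mm in plan, top 75 mm above the bench) is bolted to its front, centred at x = -72 mm in the box frame. Two small reagent bottles (62 mm tall) stand in the box.
- lid (a joint): angle of the box lid in rad: 0 = fully shut, grows as the front edge rises; starts ajar and stays where it is left (1 to 2 N at the front edge moves it). Its hinge runs along the far rim (x = +55 mm, 76 mm high in the box frame).
- lid_edge (a point): middle of the lid's front edge, on its upper face; the lid is a flat panel 114 mm from hinge to edge, 144 mm wide and 6 mm thick (top 82 mm above the bench when shut). A steel hasp tab 3 mm thick with a 13 mm hole sticks out from this edge and comes to lie on top of the padlock, its hole over toe_hole; only then can the shackle go through both.
- toe_hole (a point): mouth of the 13 mm hole in the top of the padlock body that takes the free leg (toe) of the shackle, 75 mm above the bench, at (-72, -22) mm in the box frame.
- collar: steel collar in the top of the padlock body, 14 mm wide, on the vertical axis of the shackle's captive leg (heel), at (-72, +22) mm in the box frame; the shackle turns about this vertical axis; origin on the axis at the padlock's top, axes as the box's.
- crown (a point): middle of the shackle's straight top bar (centre line of the bar). The shackle is a U of round steel bar 8 mm thick, legs 44 mm apart, the bar horizontal from heel to toe with 10 mm bends, so the straight part is 24 mm long. Raised, the bar's centre is 142 mm above the bench and the toe's end is 15 mm above the padlock's top.
- shackle_swing (a joint): turn of the shackle about its heel in rad: 0 = toe exactly over its hole (bar along the box's y axis, toe at -y); positive = toe swung out towards the box's front (clockwise seen from above); limits -0.5 and 1.9, no stop at 0; turns with light friction (about 0.5 N at the toe). More than about 0.06 from 0 the toe does not drop cleanly into the hole but lands on its rim.
- shackle (a joint): how far the shackle is pressed, m: 0 = raised. A spring lifts it (1 N net at the top, 4 N at 28 mm). The pawl catches somewhere between 22 and 34 mm down, different each time: over the last 5 mm the push climbs to 8 to 11 N, halves at the click, and a hard stop follows 2 mm lower; over 30 N on the stop or the hole's rim harms the lock. Caught, it stays at the click depth; else it springs back to 0.
- bottle_red: bystander: loose reagent bottle with a red cap, 42 mm wide, 95 mm tall, origin at the centre of its underside
- tape_roll: bystander: roll of brown tape, 96 mm across, 48 mm high, origin at the centre of its underside
- tip_box: bystander: navy box of blue pipette tips, 90 x 130 x 72 mm, origin at the centre of its underside
- cup: bystander: clear cup of tips behind the lock box, 49 mm wide, 61 mm tall, origin at the centre of its underside

How it is judged:
By the outcome, as a careful person would: the job done as asked, in the order asked, and still so for the second after the job is handed in, with the robot touching nothing.
It also fails if it takes over 61 s, if anything falls off the work surface, if the arm or the gripper's body presses on something with over 40 N, if the wrist force passes 120 N, or if a joint passes its speed limit or range.

## Working session

There is one attempt and no reset: what is moved stays moved. The work goes in short steps, Python scripts to look and compute and a tool call to move; the robot and the scene stay as the last step left them, time stands still between calls to the robot, and variables do not carry over. Pictures are saved under pics/ and viewed, at most 10 in all, crops included, and the job is handed in when it is done.

Besides the shell and the picture viewer there is one more tool, called after "Request:" as name(argument=value, ...), one argument or row to a line, values as JSON. servo_tool: Moves the arm, as the interface text tells. Its arguments: {"type":"object","properties":{"travel":{"type":"array"},"roll":{"type":"array"},"jaw":{"type":"number"}},"required":["travel","roll"]}

```bash
mkdir -p pics
cat > h.py <<'E'
import numpy as np, cv2, pickle
from cell import robot
from scipy.spatial.transform import Rotation as Ro
def grab(n,f):
    s=robot.get_state(); c=robot.read_camera(n); c['s']=s
    pickle.dump(c,open(f'pics/{f}.pkl','wb')); cv2.imwrite(f'pics/{f}.png',c['frame']); return c
def load(f): return pickle.load(open(f'pics/{f}.pkl','rb'))
def ray(c,u,v):
    f=c['frame'].shape[0]/2/np.tan(np.radians(c['vfov'])/2)
    d=np.array([(u-c['cx'])/f,(v-c['cy'])/f,1])
    if 'R' in c:
        R=np.array(c['R']); return -R.T@np.array(c['t']),R.T@d
    T=np.array(c['tool_from_camera']); Rw=Ro.from_rotvec(c['s']['orientation']).as_matrix()
    return np.array(c['s']['position'])+Rw@T[:3,3], Rw@T[:3,:3]@d
def onz(c,u,v,z):
    o,d=ray(c,u,v); return o+d*(z-o[2])/d[2]
def tri(*L):
    A=np.zeros((3,3));b=np.zeros(3)
    for c,u,v in L:
        o,d=ray(c,u,v); d=d/np.linalg.norm(d); P=np.eye(3)-np.outer(d,d); A+=P;b+=P@o
    x=np.linalg.solve(A,b)
    return x,[float(np.linalg.norm((np.eye(3)-np.outer(d,d)/(d@d))@(x-o))) for o,d in [ray(*l) for l in L]]
def proj(c,X):
    f=c['frame'].shape[0]/2/np.tan(np.radians(c['vfov'])/2); p=np.array(c['R'])@X+np.array(c['t'])
    return p[:2]/p[2]*f+[c['cx'],c['cy']]
E
python3 - <<'E'
from h import *
a=grab('scene','sc0');b=grab('side','si0');w=grab('wrist','wr0')
for c in (a,b): print(c['vfov'],ray(c,280,210))
print(robot.get_state()); print(w['tool_from_camera'])
E
```

```text
56.41241893270648 (array([-3.02809504e-04, -1.03794375e-01,  7.73537878e-01]), array([ 0.62442197,  0.29296872, -0.7240978 ]))
55.18268702485799 (array([ 0.49137345, -0.69811899,  0.7836436 ]), array([ 0.09209203,  0.79694405, -0.59713579]))
{'clock': 0.15, 'q': array([ 1.16529995,  0.70694048, -0.02763381,  1.48487814,  0.02198012,
        0.95089861, -0.07553063]), 'joint_velocities': array([-0.00013247, -0.00318855,  0.00041348, -0.0024525 ,  0.00206801,
        0.00051529,  0.00094673]), 'tau': array([ 1.31220670e-03, -8.83297563e+01,  1.23465713e+00, -2.36186296e+01,
        1.68650423e-02,  5.48227370e-03, -4.35146404e-06]), 'position': array([ 0.20454849, -0.53719065,  0.24494909]), 'orientation': array([-3.08897423e+00, -5.68108682e-01,  2.25416487e-04]), 'wrist_force': array([ 0.55457775, -0.27162108,  0.19438771]), 'torque': array([ 0.01492223, -0.00568802,  0.03612988]), 'gripper_force': 0.0, 'opening': 0.08510439282310717}
[[ 2.38789348e-04 -9.55012246e-01 -2.96566270e-01  7.51511406e-02]
 [ 9.99999971e-01  2.17136817e-04  1.05949410e-04  2.88872647e-04]
 [-3.67875276e-05 -2.96566287e-01  9.55012270e-01 -1.27797586e-01]
 [ 0.00000000e+00  0.00000000e+00  0.00000000e+00  1.00000000e+00]]
```

View pics/sc0.png

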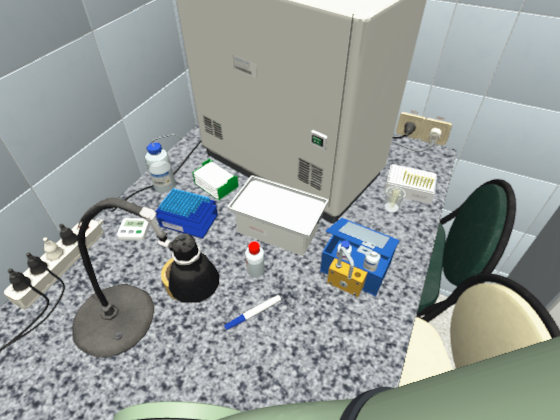

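View pics/si0.png

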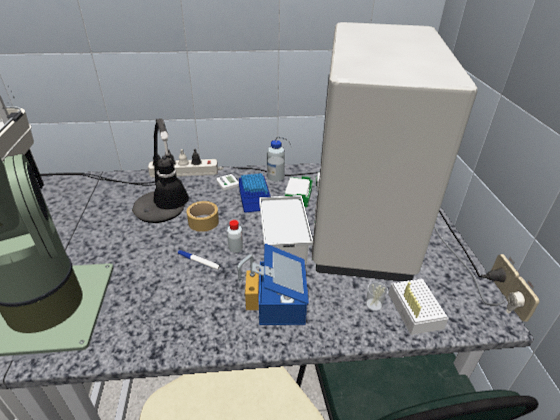

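The scene view shows the lock box at about (360,255), with the brass padlock at (348,275) and the shackle at (345,258). In the side view the box is at (283,290), with the lid ajar. I'll zoom in on both.

Run:
```python
from h import *
a=load('sc0')['frame'][210:310,300:420];b=load('si0')['frame'][235:335,230:350]
im=np.hstack([cv2.resize(x,None,fx=3.3,fy=3.3*1.0,interpolation=cv2.INTER_CUBIC) for x in (a,b)])
cv2.imwrite('pics/z0.png',im);print(im.shape)
```

```text
(330, 792, 3)
```

View pics/z0.png

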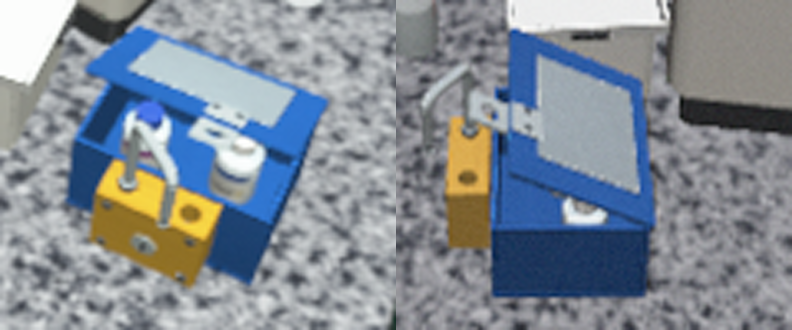

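The zoom shows the collar, toe hole, shackle swung to the front, and the lid open at a sizeable angle. Measuring next.

Run:
```python
from h import *
np.set_printoptions(precision=4,suppress=True)
a=load('sc0');b=load('si0')
A=lambda x,y:(a,300+(x+.5)/3.3-.5,210+(y+.5)/3.3-.5)
B=lambda x,y:(b,230+(x-395.5)/3.3-.5,235+(y+.5)/3.3-.5)
for n,p,q in [('collar',(127,185),(470,130)),('hole',(191,213),(467,177)),('heelcorner',(134,122),(466,72)),('toecorner',(172,163),(427,102)),('toe end',(166,222),(429,143)),
 ('tab hole',(208,130),(487,113)),('lid corner L',(90,70),(512,33)),('lid corner R front',(292,160),(512,180))]:
    print(n,tri(A(*p),B(*q)))
for n,p,q in [('collar',(127,185),(470,130)),('hole',(191,213),(467,177))]: print(n,onz(*A(*p),.075),onz(*B(*q),.075))
```

```text
collar (array([ 0.5059, -0.0053,  0.0732]), [0.0005517818967578487, 0.0005517818967579554])
hole (array([ 0.502 , -0.0504,  0.0729]), [6.101538554882553e-05, 6.1015385548836154e-05])
heelcorner (array([ 0.5064, -0.0039,  0.1337]), [0.0024741695893023105, 0.0024741695893025018])
toecorner (array([ 0.4793, -0.0369,  0.1404]), [0.004063369026329725, 0.00406336902632976])
toe end (array([ 0.475 , -0.0388,  0.0954]), [0.002020940511774976, 0.0020209405117747885])
tab hole (array([ 0.5188, -0.0477,  0.1352]), [0.0022843255918355895, 0.0022843255918356194])
lid corner L (array([0.5412, 0.0383, 0.1289]), [0.000616231351721335, 0.0006162313517214034])
lid corner R front (array([ 0.5311, -0.0996,  0.1217]), [0.0004693136133193935, 0.00046931361331937674])
collar [ 0.504  -0.0059  0.075 ] [ 0.5062 -0.0065  0.075 ]
hole [ 0.5006 -0.0506  0.075 ] [ 0.502  -0.0524  0.075 ]
```

Request:
servo_tool(
  travel=[
    [0,0,0],
    [0,0,0],
    [0,0,0],
    [0,0,0],
    [0,0,0],
    [0,0,0],
    [0,0,0],
    [0,0,0],
    [0,0,0],
    [0,0,0],
  ],
  roll=[-0.113,-0.113,-0.113,-0.113,-0.113,-0.113,-0.113,-0.113,-0.113,-0.113],
  jaw=0,
)

```text
clock: 0.98
position: [0.2045, -0.5373, 0.2451]
orientation: [-2.299, -2.14, -0.0]
wrist_force: [0.1, 0.0, -0.6]
opening: -0.0
gripper_force: 0.0
```

Request:
servo_tool(
  travel=[
    [25,15,0],
    [25,15,0],
    [25,15,0],
    [25,15,0],
    [25,15,0],
    [25,15,0],
    [25,15,0],
    [25,15,0],
    [25,15,0],
    [25,15,0],
  ],
  roll=[0,0,0,0,0,0,0,0,0,0],
)

```text
clock: 1.82
position: [0.3739, -0.2984, 0.2452]
orientation: [-2.305, -2.134, 0.0]
wrist_force: [0.2, -0.9, 0.5]
opening: 0.0001
gripper_force: 0.0
```

Request:
servo_tool(
  travel=[
    [25,15,0],
    [25,15,0],
    [25,15,0],
    [25,15,0],
    [25,15,0],
    [25,15,0],
    [25,15,0],
    [25,15,0],
    [25,15,0],
    [20,11,0],
  ],
  roll=[0,0,0,0,0,0,0,0,0,0],
)

```text
clock: 2.65
position: [0.5388, -0.0644, 0.2452]
orientation: [-2.304, -2.135, -0.001]
wrist_force: [0.4, -0.2, 0.2]
opening: 0.0002
gripper_force: 0.0
```

Request:
servo_tool(
  travel=[
    [0,0,20],
    [0,0,25],
    [0,0,25],
    [0,0,15],
    [0,0,8],
    [0,0,6],
    [0,0,6],
    [0,0,6],
    [0,0,6],
    [0,0,6],
  ],
  roll=[0,0,0,0,0,0,0,0,0,0],
)

```text
clock: 3.48
position: [0.538, -0.0666, 0.1222]
orientation: [2.305, 2.134, 0.001]
wrist_force: [-0.3, 0.3, 1.6]
opening: 0.0002
gripper_force: 0.7
```

Request:
servo_tool(
  travel=[
    [0,0,4],
    [0,0,4],
    [0,0,4],
    [0,0,3],
    [0,0,3],
    [0,0,3],
    [0,0,2],
    [0,0,1],
    [0,0,0],
    [0,0,0],
  ],
  roll=[0,0,0,0,0,0,0,0,0,0],
)

```text
clock: 4.32
position: [0.5379, -0.0666, 0.0983]
orientation: [2.305, 2.134, 0.0]
wrist_force: [0.3, 0.4, -0.0]
opening: -0.0003
gripper_force: 0.0
```

Request:
servo_tool(
  travel=[
    [0,0,0.5],
    [0,0,0.5],
    [0,0,0.5],
    [0,0,0.5],
    [0,0,0.5],
    [0,0,0.5],
    [0,0,0],
    [0,0,0],
    [0,0,0],
    [0,0,0],
  ],
  roll=[0,0,0,0,0,0,0,0,0,0],
)

```text
clock: 5.15
position: [0.5379, -0.0666, 0.0958]
orientation: [2.305, 2.134, 0.0]
wrist_force: [-3.5, 0.3, 13.2]
opening: -0.0002
gripper_force: 6.4
```

Request:
servo_tool(
  travel=[
    [0,0,-15],
    [0,0,-25],
    [0,0,-25],
    [0,0,-25],
    [0,0,-20],
    [0,0,-10],
    [10,-13,0],
    [10,-13,0],
    [10,-12,0],
    [10,-12,0],
  ],
  roll=[0,0,0,0,0,0,0,0,0,0],
)

```text
clock: 5.98
position: [0.4904, -0.0225, 0.2153]
orientation: [-2.306, -2.134, -0.0]
wrist_force: [0.1, -0.1, -0.2]
opening: 0.0002
gripper_force: 0.0
```

Request:
servo_tool(
  travel=[
    [0,0,0],
    [0,0,0],
    [0,0,0],
    [0,0,0],
    [0,0,0],
    [0,0,0],
    [0,0,0],
    [0,0,0],
    [0,0,0],
    [0,0,0],
  ],
  roll=[0.11,0.11,0.11,0.11,0.11,0.09,0,0,0,0],
  jaw=50,
)

```text
clock: 6.82
position: [0.491, -0.0229, 0.2153]
orientation: [-2.858, -1.304, 0.0]
wrist_force: [-0.0, 0.6, -0.1]
opening: 0.0501
gripper_force: 0.0
```

Run:
```python
from h import *
w=grab('wrist','w1');grab('scene','sc1');b=grab('side','si1')
cv2.imwrite('pics/z1.png',np.hstack([cv2.resize(w['frame'],(560,420)),cv2.resize(b['frame'][235:335,230:310],None,fx=2.9,fy=4.2*1.0)]))
print(w['vfov'],w['s']['position'],w['s']['orientation'])
```

```text
71.8969985294671 [ 0.49099633 -0.02291432  0.21529532] [-2.85800011e+00 -1.30391314e+00  3.05537293e-05]
```

View pics/z1.png

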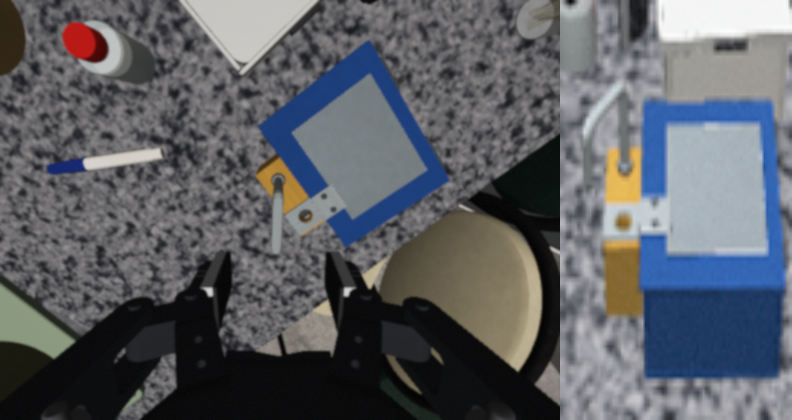

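The lid is flush. In the wrist view the collar is at (279,180), the shackle bar runs down to (277,251), and the tab hole is at (305,216). The lid corners are (370,42), (262,127), (447,180) and (347,245).

Run:
```python
from h import *
np.set_printoptions(precision=4,suppress=True)
w=load('w1')
C=[onz(w,u,v,.082) for u,v in [(370,42),(262,127),(447,180),(347,245)]]
bl,fl,br,fr=C
print(C, [np.linalg.norm(x) for x in (bl-br,fl-fr,bl-fl,br-fr)])
print('yaw',[np.arctan2(*(-d[[0]]),*d[[1]]) for d in (bl-br,fl-fr)],[np.arctan2(d[1],d[0]) for d in (bl-fl,br-fr)])
print('collar',onz(w,279,180,.076),'hole',onz(w,305,216,.078),'toe edge',onz(w,277,251,.142))
c=(bl+br+fl+fr)/4; y=np.mean([np.arctan2(*(-d[[0]]),*d[[1]]) for d in (bl-br,fl-fr)]); 
X=np.array([np.cos(y),np.sin(y)]);Y=np.array([-X[1],X[0]])
o=c[:2]+2*X; o=c[:2]+.002*X; print('heel',o-.072*X+.022*Y,'toehole',o-.072*X-.022*Y)
f=w['frame'].astype(int)
# toe-bar pixels profile
for v in range(190,256,8): print(v,f[v,266:292].sum(1)//3)
```

```text
[array([0.6345, 0.03  , 0.082 ]), array([0.5255, 0.0379, 0.082 ]), array([ 0.6222, -0.1078,  0.082 ]), array([ 0.5141, -0.0998,  0.082 ])] [np.float64(0.1383958711804113), np.float64(0.13819371764549934), np.float64(0.10932159893174599), np.float64(0.10843438123198056)]
yaw [np.float64(-0.08887299773332785), np.float64(-0.08247560007859708)] [np.float64(-0.07211769078073353), np.float64(-0.07387119842032146)]
collar [ 0.5053 -0.008   0.076 ] hole [ 0.5014 -0.0509  0.078 ] toe edge [ 0.4769 -0.0382  0.142 ]
heel [ 0.5062 -0.007 ] toehole [ 0.5025 -0.0509]
190 [117 121 121 120 120 118 108  89  70  67  70  74  74  72  67  63  73  98
 115 120 122 123 124 124 123 122]
198 [ 83  89  98 104 105 100  96 105 122 137 145 148 149 145 137 126 111 107
 115 122 126 125 124 123 122 121]
206 [ 80  77  71  69  73  84 107 130 146 151 152 153 153 152 149 143 131 124
 122 124 123 123 124 124 124 125]
214 [ 53  49  48  51  56  73 106 136 149 153 152 152 151 152 149 140 123 109
 108 114 125 137 146 149 150 149]
222 [ 56  59  66  75  84  96 119 140 151 152 152 152 152 151 147 133 120 116
 116 113 110 112 117 130 141 149]
230 [116 111 102  97  92 102 125 144 151 152 152 152 152 150 144 125 101  89
  98 109 116 118 120 119 116 114]
238 [ 78  87  93  94 100 117 137 149 152 153 152 152 150 148 139 120 107  99
  93  86  85  87  93 103 113 116]
246 [111 120 123 119 114 122 140 150 152 153 152 151 150 146 130 109  96  96
  97 100 106 115 120 121 116 110]
254 [ 60  58  62  68  76  81  82  84  89  95  96  96  98 102 104 103  96  90
  87  81  79  80  85  94 103 113]
```

Request:
servo_tool(
  travel=[
    [0,0,15],
    [0,0,20],
    [0,0,20],
    [0,0,12],
    [0,0,5],
    [0,0,2],
    [0,0,0],
    [0,0,0],
    [0,0,0],
    [0,0,0],
  ],
  roll=[0.03,0,0,0,0,0,0,0,0,0],
)

```text
clock: 7.8
position: [0.4913, -0.0229, 0.1419]
orientation: [2.879, 1.258, 0.001]
wrist_force: [-0.7, 0.7, 0.8]
opening: 0.0501
gripper_force: 0.0
```

Request:
servo_tool(
  travel=[
    [0,0,0],
    [0,0,0],
    [0,0,0],
    [0,0,0],
    [0,0,0],
    [0,0,0],
    [0,0,0],
    [0,0,0],
    [0,0,0],
    [0,0,0],
  ],
  roll=[0,0,0,0,0,0,0,0,0,0],
  jaw=0,
)

```text
clock: 8.63
position: [0.4909, -0.0228, 0.1413]
orientation: [-2.879, -1.258, 0.0]
wrist_force: [-2.3, 2.0, 0.9]
opening: 0.0058
gripper_force: 58.5
```

Request:
servo_tool(
  travel=[
    [0.05,1.46,0],
    [0.05,1.46,0],
    [0.05,1.46,0],
    [0.05,1.46,0],
    [0.05,1.46,0],
    [0.05,1.46,0],
    [0.05,1.46,0],
    [0.05,1.46,0],
    [0.05,1.46,0],
    [0.05,1.46,0],
  ],
  roll=[-0.0665,-0.0665,-0.0665,-0.0665,-0.0665,-0.0665,-0.0665,-0.0665,-0.0665,-0.0665],
)

```text
clock: 9.47
position: [0.5041, -0.0285, 0.1413]
orientation: [-2.307, -2.132, 0.0]
wrist_force: [-3.0, 2.6, 0.6]
opening: 0.0055
gripper_force: 58.6
```

Request:
servo_tool(
  travel=[
    [0,0,0],
    [0,0,0],
    [0,0,0],
    [0,0,0],
    [0,0,0],
    [0,0,0],
    [0,0,0],
    [0,0,0],
    [0,0,0],
    [0,0,0],
  ],
  roll=[0,0,0,0,0,0,0,0,0,0],
)

```text
clock: 10.3
position: [0.5041, -0.0286, 0.1413]
orientation: [-2.311, -2.128, 0.0]
wrist_force: [-3.6, 3.1, 0.8]
opening: 0.0055
gripper_force: 58.6
```

Run:
```python
from h import *
a=grab('scene','sc2');b=grab('side','si2');w=grab('wrist','w2')
s=a['s'];print(s['position'],2*np.arctan2(s['orientation'][1],s['orientation'][0]),s['torque'],s['wrist_force'])
r=lambda f:cv2.resize(f,(380,380),interpolation=cv2.INTER_CUBIC)
cv2.imwrite('pics/z2.png',np.hstack([r(a['frame'][230:310,310:390]),r(b['frame'][235:315,220:300])]))
```

```text
[ 0.50409802 -0.02856601  0.14128626] -4.794451027691341 [0.82579217 0.83541892 0.07515827] [-3.55849375  3.1187657   0.76542421]
```

View pics/z2.png

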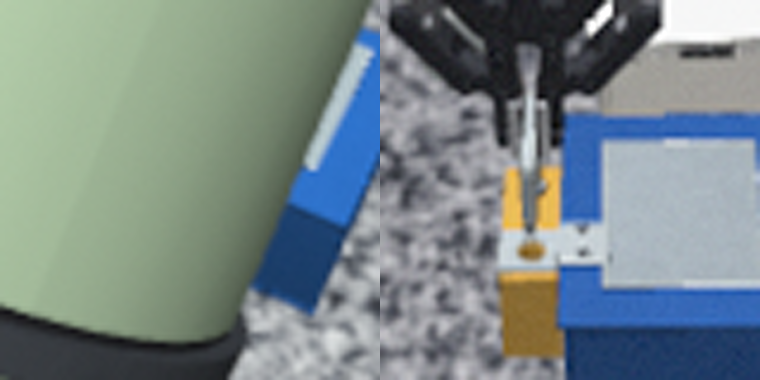

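Toe leg end at (530,225) stands in line above the tab hole at (532,248), within about 1 mm. Pressing in stages.

Request:
servo_tool(
  travel=[
    [0,0,1],
    [0,0,2],
    [0,0,2],
    [0,0,2],
    [0,0,2],
    [0,0,1],
    [0,0,1],
    [0,0,0.5],
    [0,0,0.5],
    [0,0,0],
  ],
  roll=[0,0,0,0,0,0,0,0,0,0],
)

```text
clock: 11.28
position: [0.5041, -0.0286, 0.1293]
orientation: [-2.31, -2.128, -0.0]
wrist_force: [-4.1, 2.7, 1.3]
opening: 0.0055
gripper_force: 58.7
```

Request:
servo_tool(
  travel=[
    [0,0,0.2],
    [0,0,0.2],
    [0,0,0.1],
    [0,0,0.1],
    [0,0,0.1],
    [0,0,0.1],
    [0,0,0.1],
    [0,0,0.1],
    [0,0,0],
    [0,0,0],
  ],
  roll=[0,0,0,0,0,0,0,0,0,0],
)

```text
clock: 12.12
position: [0.5041, -0.0286, 0.1284]
orientation: [-2.31, -2.128, 0.0]
wrist_force: [-4.7, 3.7, 2.2]
opening: 0.0054
gripper_force: 58.7
```

Request:
servo_tool(
  travel=[
    [0,0,0.3],
    [0,0,0.3],
    [0,0,0.3],
    [0,0,0.3],
    [0,0,0.3],
    [0,0,0.3],
    [0,0,0.3],
    [0,0,0.3],
    [0,0,0],
    [0,0,0],
  ],
  roll=[0,0,0,0,0,0,0,0,0,0],
)

```text
clock: 12.95
position: [0.5041, -0.0286, 0.126]
orientation: [-2.311, -2.128, -0.0]
wrist_force: [-4.5, 3.5, 2.1]
opening: 0.0058
gripper_force: 58.7
```

Request:
servo_tool(
  travel=[
    [0,0,0.5],
    [0,0,0.5],
    [0,0,0.5],
    [0,0,0.5],
    [0,0,0.5],
    [0,0,0.5],
    [0,0,0.5],
    [0,0,0.5],
    [0,0,0],
    [0,0,0],
  ],
  roll=[0,0,0,0,0,0,0,0,0,0],
)

```text
clock: 13.78
position: [0.5041, -0.0286, 0.122]
orientation: [-2.311, -2.128, -0.0]
wrist_force: [-4.1, 3.0, 3.3]
opening: 0.0053
gripper_force: 58.7
```

Request:
servo_tool(
  travel=[
    [0,0,0.2],
    [0,0,0.2],
    [0,0,0.2],
    [0,0,0.2],
    [0,0,0.2],
    [0,0,0.2],
    [0,0,0.2],
    [0,0,0.2],
    [0,0,0],
    [0,0,0],
  ],
  roll=[0,0,0,0,0,0,0,0,0,0],
)

```text
clock: 14.62
position: [0.5041, -0.0286, 0.1204]
orientation: [-2.311, -2.128, -0.0]
wrist_force: [-4.1, 3.4, 2.6]
opening: 0.0059
gripper_force: 58.7
```

Request:
servo_tool(
  travel=[
    [0,0,0.2],
    [0,0,0.2],
    [0,0,0.2],
    [0,0,0.2],
    [0,0,0.2],
    [0,0,0],
    [0,0,0],
    [0,0,0],
    [0,0,0],
    [0,0,0],
  ],
  roll=[0,0,0,0,0,0,0,0,0,0],
)

```text
clock: 15.45
position: [0.5041, -0.0286, 0.1194]
orientation: [-2.311, -2.128, -0.0]
wrist_force: [-4.3, 4.0, 3.6]
opening: 0.0055
gripper_force: 58.7
```

Request:
servo_tool(
  travel=[
    [0,0,0.2],
    [0,0,0.2],
    [0,0,0.2],
    [0,0,0.2],
    [0,0,0.2],
    [0,0,0.2],
    [0,0,0.2],
    [0,0,0.2],
    [0,0,0],
    [0,0,0],
  ],
  roll=[0,0,0,0,0,0,0,0,0,0],
)

```text
clock: 16.28
position: [0.5041, -0.0286, 0.1178]
orientation: [-2.31, -2.128, -0.0]
wrist_force: [-3.8, 3.8, 2.6]
opening: 0.0055
gripper_force: 58.7
```

Request:
servo_tool(
  travel=[
    [0,0,0.2],
    [0,0,0.2],
    [0,0,0.2],
    [0,0,0.2],
    [0,0,0.2],
    [0,0,0],
    [0,0,0],
    [0,0,0],
    [0,0,0],
    [0,0,0],
  ],
  roll=[0,0,0,0,0,0,0,0,0,0],
)

```text
clock: 17.12
position: [0.5041, -0.0286, 0.1168]
orientation: [-2.31, -2.129, -0.0]
wrist_force: [-4.8, 2.9, 2.7]
opening: 0.0057
gripper_force: 58.7
```

Request:
servo_tool(
  travel=[
    [0,0,0.2],
    [0,0,0.2],
    [0,0,0.2],
    [0,0,0.2],
    [0,0,0.2],
    [0,0,0.2],
    [0,0,0.2],
    [0,0,0.1],
    [0,0,0],
    [0,0,0],
  ],
  roll=[0,0,0,0,0,0,0,0,0,0],
)

```text
clock: 17.95
position: [0.5041, -0.0286, 0.1153]
orientation: [-2.311, -2.129, -0.0]
wrist_force: [-4.3, 3.6, 4.0]
opening: 0.0055
gripper_force: 58.7
```

Request:
servo_tool(
  travel=[
    [0,0,0.2],
    [0,0,0.2],
    [0,0,0.2],
    [0,0,0.2],
    [0,0,0.2],
    [0,0,0],
    [0,0,0],
    [0,0,0],
    [0,0,0],
    [0,0,0],
  ],
  roll=[0,0,0,0,0,0,0,0,0,0],
)

```text
clock: 18.78
position: [0.5042, -0.0285, 0.1144]
orientation: [-2.31, -2.129, -0.0]
wrist_force: [-5.3, 4.1, 5.4]
opening: 0.0057
gripper_force: 59.2
```

Push is starting to climb (26.9 mm).

Request:
servo_tool(
  travel=[
    [0,0,0.2],
    [0,0,0.2],
    [0,0,0.2],
    [0,0,0.2],
    [0,0,0.2],
    [0,0,0.2],
    [0,0,0],
    [0,0,0],
    [0,0,0],
    [0,0,0],
  ],
  roll=[0,0,0,0,0,0,0,0,0,0],
)

```text
clock: 19.62
position: [0.5042, -0.0284, 0.1133]
orientation: [2.31, 2.129, 0.001]
wrist_force: [-5.4, 4.9, 7.7]
opening: 0.0056
gripper_force: 59.5
```

Request:
servo_tool(
  travel=[
    [0,0,0.2],
    [0,0,0.2],
    [0,0,0.2],
    [0,0,0.2],
    [0,0,0.2],
    [0,0,0],
    [0,0,0],
    [0,0,0],
    [0,0,0],
    [0,0,0],
  ],
  roll=[0,0,0,0,0,0,0,0,0,0],
)

```text
clock: 20.45
position: [0.5043, -0.0284, 0.1124]
orientation: [2.31, 2.129, 0.001]
wrist_force: [-4.8, 5.8, 9.5]
opening: 0.0057
gripper_force: 59.7
```

Request:
servo_tool(
  travel=[
    [0,0,0.2],
    [0,0,0.2],
    [0,0,0.2],
    [0,0,0],
    [0,0,0],
    [0,0,0],
    [0,0,0],
    [0,0,0],
    [0,0,0],
    [0,0,0],
  ],
  roll=[0,0,0,0,0,0,0,0,0,0],
)

```text
clock: 21.28
position: [0.5043, -0.0283, 0.1118]
orientation: [2.31, 2.129, 0.001]
wrist_force: [-5.4, 4.6, 11.6]
opening: 0.0057
gripper_force: 59.8
```

Request:
servo_tool(
  travel=[
    [0,0,0.2],
    [0,0,0.2],
    [0,0,0.2],
    [0,0,0],
    [0,0,0],
    [0,0,0],
    [0,0,0],
    [0,0,0],
    [0,0,0],
    [0,0,0],
  ],
  roll=[0,0,0,0,0,0,0,0,0,0],
)

```text
clock: 22.12
position: [0.5043, -0.0284, 0.1112]
orientation: [2.31, 2.129, 0.001]
wrist_force: [-6.1, 4.8, 9.7]
opening: 0.0058
gripper_force: 59.8
```

Request:
servo_tool(
  travel=[
    [0,0,0.2],
    [0,0,0.2],
    [0,0,0],
    [0,0,0],
    [0,0,0],
    [0,0,0],
    [0,0,0],
    [0,0,0],
    [0,0,0],
    [0,0,0],
  ],
  roll=[0,0,0,0,0,0,0,0,0,0],
)

```text
clock: 22.95
position: [0.5041, -0.0286, 0.1103]
orientation: [-2.31, -2.128, 0.0]
wrist_force: [-4.2, 3.5, -1.8]
opening: 0.0056
gripper_force: 58.6
```

Push dropped sharply, which should be the click. Releasing and checking.

Request:
servo_tool(
  travel=[
    [0,0,0],
    [0,0,0],
    [0,0,0],
    [0,0,0],
    [0,0,0],
    [0,0,0],
    [0,0,0],
    [0,0,0],
    [0,0,0],
    [0,0,0],
  ],
  roll=[0,0,0,0,0,0,0,0,0,0],
  jaw=40,
)

```text
clock: 23.78
position: [0.5042, -0.0286, 0.1104]
orientation: [-2.311, -2.128, -0.0]
wrist_force: [-0.4, 0.8, -1.0]
opening: 0.04
gripper_force: 0.0
```

Request:
servo_tool(
  travel=[
    [0,0,-5],
    [0,0,-10],
    [0,0,-20],
    [0,0,-20],
    [0,0,-20],
    [0,0,-20],
    [0,0,-10],
    [0,0,0],
    [0,0,0],
    [0,0,0],
  ],
  roll=[0,0,0,0,0,0,0,0,0,0],
)

```text
clock: 24.62
position: [0.5039, -0.0286, 0.2149]
orientation: [-2.31, -2.128, 0.001]
wrist_force: [0.4, -0.1, -0.2]
opening: 0.0402
gripper_force: 0.0
```

Run:
```python
from h import *
a=grab('wrist','w3');b=grab('side','si3')
s=a['s'];print(s['position'],s['wrist_force'])
r=lambda f:cv2.resize(f,(380,380),interpolation=cv2.INTER_CUBIC)
cv2.imwrite('pics/z3.png',np.hstack([r(a['frame'][90:290,190:390]),r(b['frame'][235:315,220:300])]))
```

```text
[ 0.50387418 -0.0286429   0.21493496] [ 0.39646354 -0.05420335 -0.20718592]
```

View pics/z3.png

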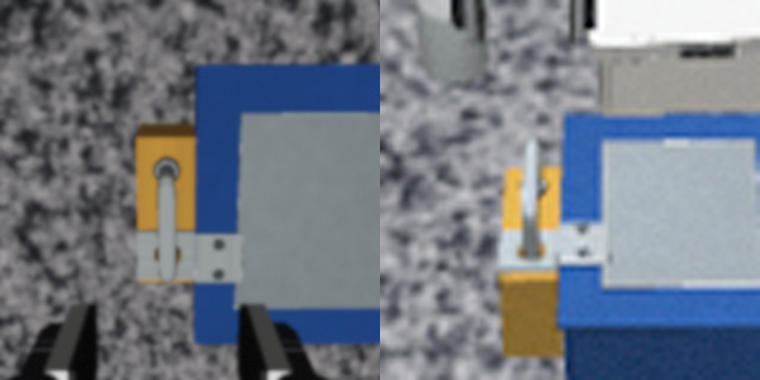

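The shackle stands low with its toe through the hasp hole (side zoom (532,245)). It stayed down after release, the lid is shut, and the gripper is clear.

```bash
python3 -c "
from cell import robot
print(robot.finish_job())"
```

```text
the job is handed in; nothing more can be done
None
```

The lock box is locked and the job handed in: the lid is shut, and the shackle went through the hasp, clicked at about 31 mm and stayed down after release; nothing else on the bench was touched.

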